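Hold the bearing block hole-up on the grease nozzle

TASK

The white bearing block of the dough moulder lies on its side and is to be greased: find out which end has the blind hole, pick the block up and turn it so that the hole faces straight up. Bring it from below onto the hanging nozzle over the drip pan, until the nozzle's end is about halfway down the hole, without pushing hard on the nozzle. Finish while holding it there, still and upright in the gripper; leave the other things on the table where they are.

Things in the scene. Friction and masses are not known exactly. Their poses are not given: they have to be found in the camera images.
- block: white plastic bearing block, square bar 48 x 48 x 76 mm, 0.15-0.3 kg, lying on its side, turned any way. One square end has a central round blind hole (28 mm across, 40 deep, metal floor), the other is plain. Origin: block centre (24 mm above the table as it lies); x axis runs along the length and points out of the hole (x up = hole up); as it lies z is up, y level across it.
- pan: greasing station fixed on the table: aluminium drip pan 200 (its x) x 260 mm (its y), rim 25 mm high, with a 22 mm post standing 26 mm outside the pan's +x side (carrying a 48 mm grey reservoir, top 250 mm) and a pipe reaching level from it, 240 mm up, over the pan's middle, where the nozzle hangs down. Origin: middle of the pan's underside, z up, +x towards the post.
- nozzle_tip (a point): the open lower end of the grease nozzle: vertical brass tube 10 mm across, 190 mm above the table over the pan's middle; the straight tube is 40 mm long, then bends to the level pipe towards the pan's +x side (away from the robot). Fixed and rigid. Axes as the pan's.
- wrench: steel open-end wrench lying flat, about 170 mm long; bystander (origin on its underside; not to be disturbed)
- spacer: steel spacer ring, 56 mm across, 32 mm hole, 18 mm high; bystander (origin on its underside; not to be disturbed)
- scraper: dough scraper lying flat, 130 mm wide, 100 mm long, 18 mm high, steel blade with wooden back; bystander (origin on its underside; not to be disturbed)
- brush: pastry brush lying flat, about 190 mm long; bystander (origin on its underside; not to be disturbed)
- tin: upright grease tin, 68 mm across, 75 mm high; bystander (origin on its underside; not to be disturbed)
- mould0: brown paper baking mould, open cup 80 mm across, 55 mm high; bystander (origin on its underside; not to be disturbed)
- mould1: brown paper baking mould like the other; bystander (origin on its underside; not to be disturbed)
Things that resemble listed ones, but are neither listed nor needed, are in the scene too. What is shaped like the block but yellow is not meant.

How it is judged (in metres and radians):
At the end, for the whole second after the job is handed in: The block is held in the fingers (over 1 N), hole up within 0.2 rad of vertical, its centre over 0.12 m above the table and within 13 mm sideways of the nozzle's end, which is 8 to 38 mm deep in the 40 mm hole; under 10 N between block and station; still (under 20 mm/s and 0.15 rad/s) (angle between block's own x axis and vertical below 0.2 rad and height (world z) of block above 0.12 m and x of nozzle_tip in the frame of block between 0 and 0.03 m and horizontal distance between block and nozzle_tip below 0.013 m and contact force between block and the fingers above 1 N and contact force between block and pan below 10 N and linear speed of block below 0.02 m/s and angular speed of block below 0.15 rad/s); the arm keeps its last pose, push and grip.
It fails at once if the block is pushed against the greasing station with over 20 N (contact force between block and pan above 20 N).
It fails at once if a bystander on the table is moved by more than 40 mm (distance of any of wrench, spacer, scraper, brush, tin, mould0, mould1 from where it was at the start of the episode above 0.04 m).
It also fails if it takes over 54 s, if anything falls off the work surface, if the arm or the gripper's body presses on something with over 40 N, if the wrist force passes 120 N, or if a joint passes its speed limit or range.

ROBOT

A 6-joint arm with a two-finger parallel gripper is mounted at the origin on the work surface. World frame = base frame: x ahead of the robot, y to its left, z up, the work surface at z = 0. Lengths are in mm, angles in rad, forces in N, time in s.
With the tool pointing down it reaches from about 300 to 775 mm from the base axis. Payload 14.6 kg.
Tool frame: the origin (TCP) lies between the finger pads; the fingertips stand 11 mm ahead of it and the grasp point (between the pads) lies 8 mm behind it; z points along the fingers, y is the line along which they close (so a half turn about z gives the same grasp; the last joint's range is limited). The gripper opens to 94 mm and grips with 3 to 60 N. Pads are 16 mm wide; open, the fingers measure 119 mm over their backs; the gripper's body (75 mm by 177 mm) begins 78 mm behind the grasp point.
Start: joints at [-1.236, 0.3, 1.521, -0, 1.321, -0.067], TCP at [215.084, -506.19, 182.646] pointing down, gripper open.
Joint ranges: [-3.03, 3.03], [-0.79, 2.21], [0.23, 2.52], [-1.04, 4.18], [0, 3.07], [-2.55, 2.55]. Speed limits (rad/s): [2.22, 2.22, 2.57, 3.14, 3.14, 3.14].

INTERFACE

Orientations are given as [roll, pitch, yaw] about the fixed x, y, z axes, in that order (R = Rz(yaw) Ry(pitch) Rx(roll)).
In Python, from cell import manip gives the robot as it stands. The module is installed in compiled form; this text tells all that it offers.
- The arm moves only by the tool arm_command, never from a script. Its argument "rows" is one flat list of numbers, 5 for each row, row after row: the shift along the world's x, y, z in mm, then the turn about the world's z in degrees, then the finger opening in mm, from 0 to 94. In form: [dx, dy, dz, twist, jaw, dx, dy, dz, twist, jaw, ...]. A call has 1 to 5 rows; each row shifts and turns the commanded pose from where the row before left it; what a row does not reach is not made up. A row lasts 1/8 s, in which the tool goes at most 62.5 mm and 10.7 degrees, less where a joint would pass 70% of its speed; a pose out of reach is approached as far as the arm can. A call is refused whole if a number of a shift passes 62.5 or a number of a turn 10.7, either way. A call with a gripper value outside its range is refused whole. The fingers move at their own pace and stop on an object; "newtons" is the grip in N (left out, the last holds). Time passes only in rows, so rows that do not move let the fingers close. It gives the time, the measured TCP pose, the force and the opening at its end, in the units of the state.
- manip.read_state(): the state, without advancing time (a new reading comes with each control period).
- manip.camera(name): name is "side" or "top"; returns a dict with "image" (384x512x3 uint8, blue, green, red), "z_map" (384x512 float32, mm along the optical axis (not along the pixel's ray), 0 where there is no reading), "fx", "fy", "cx", "cy" (pixels), "pose" (4x4, takes a point from camera to world coordinates). Camera axes: x right, y down, z forward; pixel columns grow to the right and rows downward; lengths in mm; the calibration is good to about 2 mm. A picture is of the moment at which its call begins.
- manip.sign_off(): hands the job in, once; it reports no verdict.
The state is a dict: "clock": time; "joints": joint angles; "qd": joint speeds; "effort": joint torques, N m; "eef_pos": TCP position; "eef_rot": TCP orientation; "wrist_force": force on the tool from outside, world axes, zero at the start; "moment": the same for the moment, N m; "finger_gap": finger opening in mm.
Only numpy, scipy, OpenCV 4.12 (cv2) and the standard library are available. Lean on these libraries where they do the work, as an engineer would, in place of code of your own. Each camera call takes 0.05 s, during which the arm holds its last target. There are 200 camera calls.

## Working session

There is one attempt and no reset: what is moved stays moved. The work goes in short steps, Python scripts to look and compute and a tool call to move; the robot and the scene stay as the last step left them, time stands still between calls to the robot, and variables do not carry over. Pictures are saved under pics/ and viewed, on a budget of 10 in all, crops included, one or two more only if the job needs it, and the job is handed in when it is done.

Besides the shell and the picture viewer there is one more tool, called after ">>>" by a JSON object that holds its "op" and its "data". arm_command: Moves the arm, as the interface text tells. Its arguments: {"type":"object","properties":{"rows":{"type":"array","items":{"type":"number"}},"newtons":{"type":"number"}},"required":["rows"]}

```bash
mkdir -p pics; cat > h.py <<'E'
import numpy as np, cv2
from cell import manip
def cam(n):
    c=manip.camera(n); return c
def pts(c):
    z=c["z_map"].astype(float); v,u=np.mgrid[:z.shape[0],:z.shape[1]]
    P=np.stack([(u-c["cx"])*z/c["fx"],(v-c["cy"])*z/c["fy"],z],-1)
    T=np.array(c["pose"]); W=P@T[:3,:3].T+T[:3,3]; W[z==0]=np.nan
    return W
E
python3 - <<'E'
from h import *
for n in("top","side"):
    c=cam(n); cv2.imwrite(f"pics/{n}0.png",cv2.resize(c["image"],(800,600)))
    np.savez(f"{n}0.npz",**{k:np.array(v) for k,v in c.items()})
    print(n,c["fx"],np.round(c["pose"],2).tolist())
print(manip.read_state())
E
```

```text
top 464.7081218291203 [[0.01, -0.97, 0.23, 305.23], [-1.0, -0.01, 0.0, 89.07], [-0.0, -0.23, -0.97, 1346.57], [0.0, 0.0, 0.0, 1.0]]
side 441.3210558895112 [[0.99, -0.1, 0.12, 377.55], [-0.16, -0.72, 0.67, -910.66], [0.02, -0.69, -0.73, 1193.19], [0.0, 0.0, 0.0, 1.0]]
{'clock': 0.1, 'joints': array([-1.23558227e+00,  3.00417303e-01,  1.52152704e+00, -1.75151486e-06,
        1.32068098e+00, -6.65741428e-02]), 'qd': array([-0.00143519, -0.00093066, -0.00135087, -0.00028926, -0.00139059,
       -0.0015476 ]), 'effort': array([ 1.33249112e-03, -5.32642865e+01, -3.53285193e+01,  7.09897815e-02,
        2.35075696e-02, -4.98699228e-05]), 'eef_pos': array([ 215.01049647, -505.95137875,  182.13870785]), 'eef_rot': array([-3.14056216e+00, -6.70052392e-05,  4.01788597e-01]), 'wrist_force': array([-0.15831337, -0.00248422,  0.55066117]), 'moment': array([-0.0223131 ,  0.03932079,  0.01550291]), 'finger_gap': 94.18765054119712}
```

View pics/top0.png

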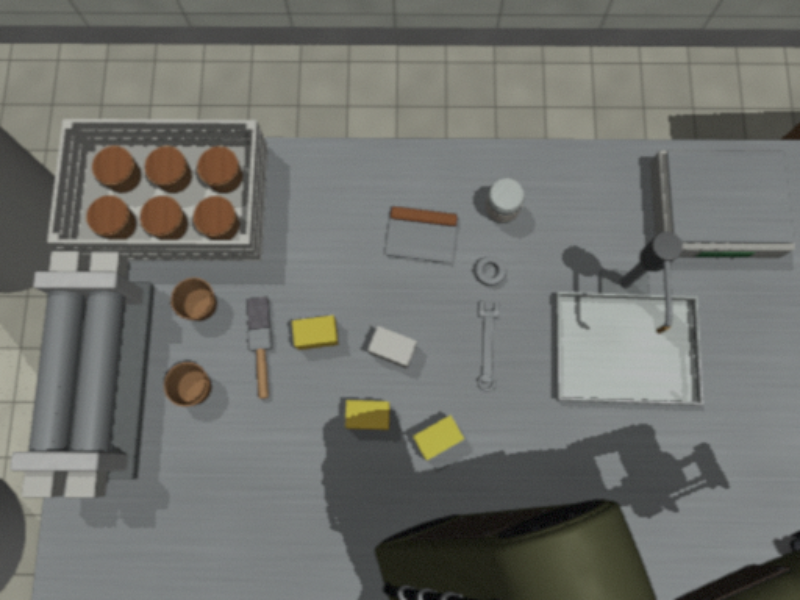

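View pics/side0.png

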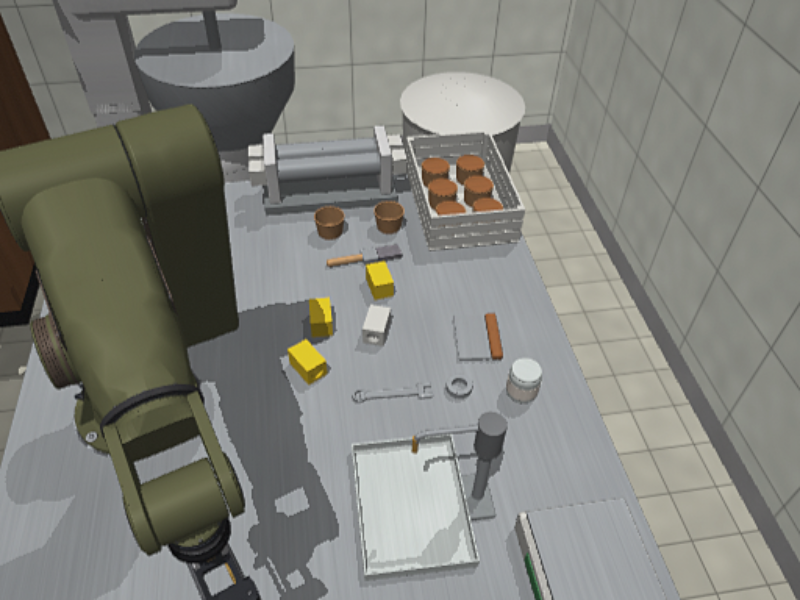

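The top view shows the white block at (392,345), three yellow lookalikes at (315,331), (368,414) and (438,437), and the station at (630,348). In the side view the white block is at (375,325), with what looks like a dark hole at (373,338), on the −y end. I'll confirm this with a crop and measure it.

```bash
cat > m.py <<'E'
from h import *
def seg(f):
    c=dict(np.load(f)); W=pts(c); return c,W
c,W=seg("top0.npz")
hsv=cv2.cvtColor(c["image"],cv2.COLOR_BGR2HSV)
s=0.64
def rect(m,name):
    p=W[m][:,:2].astype(np.float32); r=cv2.minAreaRect(p); print(name,m.sum(),r,np.round(np.nanmedian(W[m],0),1), np.round(cv2.boxPoints(r),0).tolist())
roi=np.zeros(W.shape[:2],bool); roi[195:245,225:275]=1
rect(roi&(W[...,2]>40)&(W[...,2]<60),"block")
print("table z",np.nanmedian(W[240:250,290:300,2]))
roi[:]=0; roi[180:265,350:455]=1
rect(roi&(W[...,2]>18)&(W[...,2]<35),"panrim")
roi[:]=0; roi[155:220,400:445]=1
m=roi&(W[...,2]>225)&(W[...,2]<262)
v,u=np.where(m)
for i in np.argsort(W[m][:,0])[::6]: print(u[i],v[i],np.round(W[v[i],u[i]],0).tolist())
c2,W2=seg("side0.npz")
m=np.zeros(W2.shape[:2],bool); m[270:300,255:285]=1; m&=(W2[...,2]>185)&(W2[...,2]<260)
v,u=np.where(m)
print("side")
for i in range(0,len(v),8): print(u[i],v[i],np.round(W2[v[i],u[i]],0).tolist())
a=cv2.resize(c2["image"][180:240,205:285],(400,300),interpolation=2)
b=cv2.resize(c2["image"][265:325,245:325],(400,300),interpolation=2)
cv2.imwrite("pics/crop.png",np.hstack([a,b]))
E
python3 m.py
```

```text
block 456 ((518.9978637695312, 124.64537048339844), (76.36332702636719, 48.83893966674805), 69.2099838256836) [518.1 124.7  47.2] [[483.0, 98.0], [528.0, 80.0], [555.0, 152.0], [510.0, 169.0]]
table z -0.84147129400003
panrim 481 ((534.384765625, -310.7053527832031), (263.5633544921875, 225.07994079589844), 88.45307159423828) [ 538.8 -310.    23.3] [[418.0, -439.0], [643.0, -445.0], [650.0, -182.0], [425.0, -176.0]]
428 210 [518.0, -312.0, 230.0]
425 209 [521.0, -306.0, 226.0]
427 207 [524.0, -307.0, 238.0]
427 206 [526.0, -307.0, 238.0]
426 205 [530.0, -307.0, 232.0]
428 203 [533.0, -308.0, 244.0]
429 202 [535.0, -311.0, 244.0]
427 201 [538.0, -306.0, 244.0]
430 200 [540.0, -314.0, 242.0]
428 198 [544.0, -308.0, 248.0]
428 197 [547.0, -309.0, 244.0]
427 196 [550.0, -307.0, 244.0]
426 195 [553.0, -306.0, 240.0]
430 194 [556.0, -316.0, 239.0]
428 192 [560.0, -310.0, 245.0]
427 191 [563.0, -309.0, 243.0]
429 189 [567.0, -312.0, 246.0]
429 188 [570.0, -314.0, 243.0]
427 186 [575.0, -309.0, 245.0]
429 185 [577.0, -314.0, 245.0]
427 183 [582.0, -310.0, 244.0]
427 182 [586.0, -311.0, 241.0
[... 1352 characters left out ...]
290.0, 227.0]
434 156 [649.0, -329.0, 251.0]
417 157 [650.0, -291.0, 240.0]
428 156 [650.0, -316.0, 247.0]
429 155 [651.0, -316.0, 253.0]
433 155 [652.0, -327.0, 251.0]
428 155 [652.0, -315.0, 249.0]
415 157 [654.0, -291.0, 226.0]
side
284 274 [569.0, -308.0, 241.0]
282 275 [562.0, -314.0, 247.0]
275 276 [544.0, -316.0, 248.0]
283 276 [565.0, -316.0, 245.0]
273 277 [540.0, -314.0, 242.0]
281 277 [559.0, -318.0, 245.0]
270 278 [532.0, -315.0, 242.0]
278 278 [552.0, -318.0, 241.0]
266 279 [522.0, -314.0, 238.0]
274 279 [542.0, -317.0, 237.0]
264 281 [517.0, -314.0, 230.0]
267 282 [524.0, -316.0, 227.0]
264 285 [517.0, -315.0, 211.0]
264 287 [518.0, -315.0, 203.0]
265 289 [520.0, -318.0, 197.0]
```

View pics/crop.png

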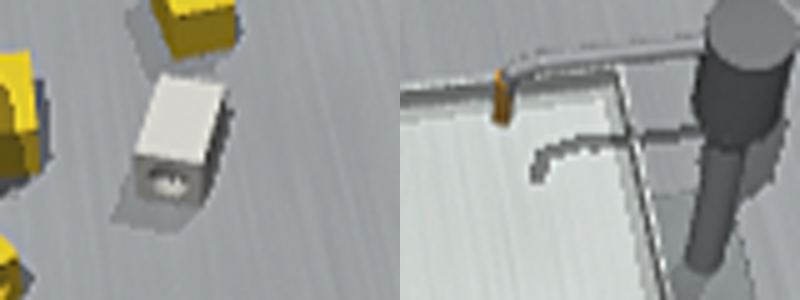

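The crop confirms it: the white block's blind hole is on the −y end, facing about −111°. The tool only twists about vertical, so I'll pinch the block lightly near the hole end and lift, letting it swing upright. Then I'll set it down square and regrip.

>>> {"op": "arm_command", "data": {"rows": [29.5, 60.5, 0, 4.6, 80, 29.5, 60.5, 0, 4.6, 75, 29.5, 60.5, 0, 4.6, 75, 29.5, 60.5, 0, 4.6, 75, 29.5, 60.5, 0, 4.6, 75]}}

```text
clock: 0.72
eef_pos: [352.4, -223.4, 182.6]
eef_rot: [3.142, -0.0, 0.805]
wrist_force: [0.7, -0.6, 0.3]
finger_gap: 74.9
```

>>> {"op": "arm_command", "data": {"rows": [29.5, 60.5, 0, 4.6, 75, 29.5, 60.5, 0, 4.6, 75, 29.5, 60.5, 0, 4.6, 75, 29.5, 60.5, 0, 4.6, 75, 29.5, 60.5, 0, 4.6, 75]}}

```text
clock: 1.35
eef_pos: [489.5, 57.7, 182.6]
eef_rot: [3.142, 0.0, 1.207]
wrist_force: [0.8, -1.3, -0.7]
finger_gap: 74.8
```

>>> {"op": "arm_command", "data": {"rows": [0, 0, 0, 0, 75, 0, 0, 0, 0, 75]}}

```text
clock: 1.6
eef_pos: [488.6, 55.3, 182.3]
eef_rot: [-3.141, 0.001, 1.205]
wrist_force: [-0.8, -0.1, -1.0]
finger_gap: 75.0
```

>>> {"op": "arm_command", "data": {"rows": [21, 45, 0, 0, 75, 0, 0, -55, 0, 75, 0, 0, -55, 0, 75, 0, 0, -40, 0, 75, 0, 0, -16, 0, 75]}}

```text
clock: 2.22
eef_pos: [509.0, 99.1, 15.1]
eef_rot: [-3.139, 0.001, 1.202]
wrist_force: [0.4, -0.4, -0.1]
finger_gap: 75.1
```

>>> {"op": "arm_command", "data": {"rows": [0, 0, 0, 0, 75, 0, 0, 0, 0, 40, 0, 0, 0, 0, 40, 0, 0, 0, 0, 40, 0, 0, 0, 0, 40], "newtons": 5}}

```text
clock: 2.85
eef_pos: [510.3, 100.7, 17.3]
eef_rot: [3.141, -0.0, 1.205]
wrist_force: [-1.4, 0.1, 6.9]
finger_gap: 47.9
```

```bash
cat > look.py <<'E'
from h import *
import sys
n,u0,u1,v0,v1,name=sys.argv[1],*map(int,sys.argv[2:6]),sys.argv[6]
c=cam(n); np.savez(f"{n}_{name}.npz",**{k:np.array(v) for k,v in c.items()})
k=min(700/(u1-u0),560/(v1-v0))
cv2.imwrite(f"pics/{name}.png",cv2.resize(c["image"][v0:v1,u0:u1],None,fx=k,fy=k,interpolation=2))
s=manip.read_state(); print(s["clock"],s["eef_pos"],s["finger_gap"],s["wrist_force"])
E
python3 look.py side 180 300 150 250 grip
```

```text
2.9 [510.3387094  100.64216693  17.34346801] 48.09370978948423 [-2.54501317 -0.04837036  6.13904012]
```

View pics/grip.png

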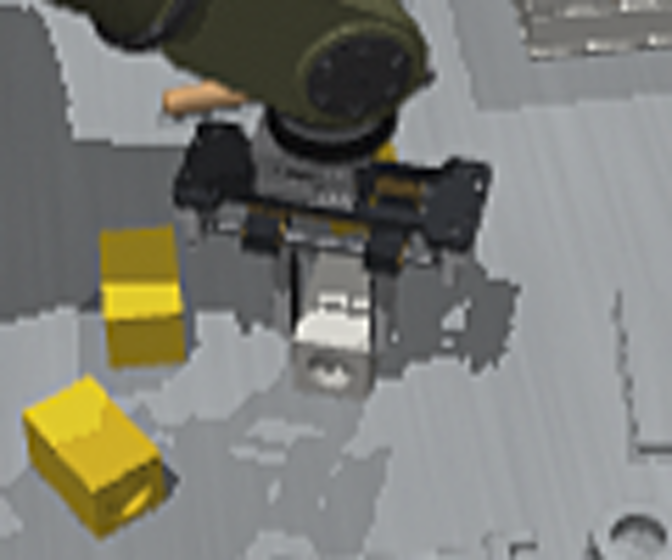

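The grip closed at 48 mm, near the hole end, with the hole facing the camera. Next I'll lift slowly with the light grip.

>>> {"op": "arm_command", "data": {"rows": [0, 0, 10, 0, 40, 0, 0, 10, 0, 40, 0, 0, 10, 0, 40, 0, 0, 10, 0, 40, 0, 0, 6, 0, 40], "newtons": 4}}

```text
clock: 3.52
eef_pos: [510.2, 100.6, 63.5]
eef_rot: [3.141, -0.0, 1.205]
wrist_force: [-0.1, 0.3, -1.6]
finger_gap: 47.9
```

>>> {"op": "arm_command", "data": {"rows": [0, 0, 10, 0, 40, 0, 0, 10, 0, 40, 0, 0, 10, 0, 40, 0, 0, 0, 0, 40, 0, 0, 0, 0, 40]}}

```text
clock: 4.15
eef_pos: [509.9, 100.6, 92.4]
eef_rot: [-3.141, 0.0, 1.205]
wrist_force: [-0.7, 0.4, -1.7]
finger_gap: 48.1
```

```bash
python3 look.py side 180 300 150 250 lift
```

```text
4.2 [509.78274338 100.55500889  92.28007788] 47.81377248976706 [-0.02641145  0.53666275 -1.57436077]
```

View pics/lift.png

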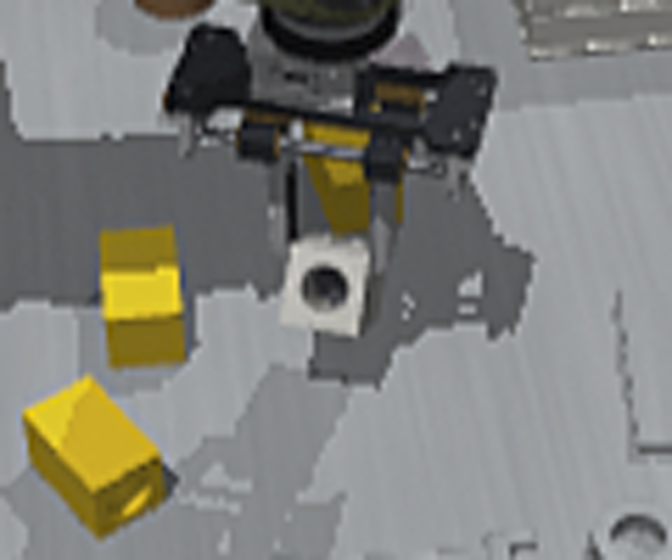

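The block has swung partway: the hole face at (325,285) is square to the camera. I'll measure its tilt.

```bash
cat > face.py <<'E'
from h import *
import sys
# white block face points near given world point: fit plane
f,x,y,z,r=sys.argv[1],*map(float,sys.argv[2:6])
c=dict(np.load(f)); W=pts(c); im=c["image"].astype(int)
sat=im.max(-1)-im.min(-1)
m=(np.linalg.norm(W-[x,y,z],axis=-1)<r)&(sat<25)&(im.min(-1)>165)
P=W[m]; print(m.sum(),P.mean(0).round(1),P.min(0).round(),P.max(0).round())
for _ in range(5):
    mu=P.mean(0); n=np.linalg.svd(P-mu)[2][2]; n*=np.sign(n[2]); d=(P-mu)@n
    P=P[abs(d)<max(2,1.5*d.std())]
print(len(P),"n",n.round(3),"tilt deg",np.degrees(np.arccos(n[2])).round(1),"c",mu.round(1),"rms",d.std().round(2))
E
python3 face.py side_lift.npz 505 85 110 60
```

```text
127 [500.4  78.3 109.8] [475.  58.  88.] [529. 110. 132.]
62 n [-0.276 -0.728  0.627] tilt deg 51.2 c [497.2  79.5 110.2] rms 1.3
```

The axis is tilted 51° from vertical. I'll roll the block upright over its lower edge on the table with the lightest grip.

>>> {"op": "arm_command", "data": {"rows": [-11, -28, -20, 0, 40, 0, 0, -18, 0, 40, 0, 0, -8, 0, 40, 0, 0, -5, 0, 40, 0, 0, 0, 0, 40], "newtons": 4}}

```text
clock: 4.82
eef_pos: [499.1, 72.9, 41.6]
eef_rot: [-3.141, -0.0, 1.205]
wrist_force: [-0.1, 0.5, -1.3]
finger_gap: 47.6
```

>>> {"op": "arm_command", "data": {"rows": [2.1, 5.6, 2.4, 0, 40, 2.1, 5.6, 2, 0, 40, 2.1, 5.6, 1, 0, 40, 2.1, 5.6, 0.3, 0, 40], "newtons": 3}}

```text
clock: 5.32
eef_pos: [507.6, 95.5, 47.4]
eef_rot: [3.142, -0.0, 1.205]
wrist_force: [0.1, 0.5, -1.2]
finger_gap: 47.6
```

```bash
python3 look.py side 180 300 150 250 arc1; python3 face.py side_arc1.npz 500 75 70 55
```

```text
5.375 [507.72009668  95.92522756  47.41361404] 47.94486274176201 [-0.40223547  1.17192746 -1.99868943]
136 [497.3  69.5  81.9] [469.  42.  67.] [523.  98. 100.]
66 n [-0.188 -0.497  0.847] tilt deg 32.1 c [497.8  69.8  81.7] rms 1.31
```

View pics/arc1.png

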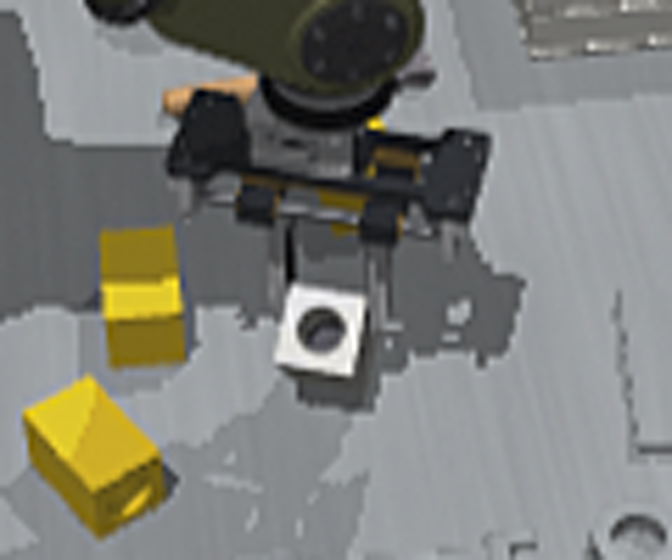

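The tilt is down to 32°, so the rolling works. I'll continue it with table contact.

>>> {"op": "arm_command", "data": {"rows": [0, 0, -5, 0, 40, 0, 0, -4, 0, 40, 2.1, 5.6, -0.5, 0, 40, 2.1, 5.6, -1, 0, 40, 2.1, 5.6, -1.5, 0, 40]}}

```text
clock: 6.0
eef_pos: [513.9, 112.2, 35.3]
eef_rot: [3.142, -0.0, 1.205]
wrist_force: [-0.1, -0.6, 0.2]
finger_gap: 48.3
```

```bash
python3 look.py side 180 300 150 250 arc2; python3 face.py side_arc2.npz 505 95 70 50
```

```text
6.05 [514.01808776 112.7101151   35.12112759] 48.358655787326356 [ 0.14231328  0.14461097 -1.44700535]
114 [503.7  87.9  79.5] [475.  56.  68.] [530. 113.  90.]
61 n [-0.098 -0.299  0.949] tilt deg 18.4 c [502.5  90.5  79.9] rms 1.21
```

>>> {"op": "arm_command", "data": {"rows": [2.1, 5.6, -1.5, 0, 40, 2.1, 5.6, -1.5, 0, 40, 0, 0, -2, 0, 40]}}

```text
clock: 6.42
eef_pos: [518.3, 123.7, 30.5]
eef_rot: [3.141, -0.001, 1.205]
wrist_force: [-0.5, 1.2, 4.2]
finger_gap: 47.6
```

```bash
python3 look.py side 180 300 150 250 arc3; python3 face.py side_arc3.npz 510 105 72 50
```

```text
6.475 [518.1081594  123.43499977  30.3400539 ] 48.03829910242676 [0.24941239 1.99751238 2.91569783]
95 [508.6 102.   78.2] [480.  74.  68.] [536. 131.  86.]
55 n [-0.075 -0.209  0.975] tilt deg 12.8 c [510.1 101.6  78.2] rms 1.27
```

>>> {"op": "arm_command", "data": {"rows": [1, 3, -1, 0, 40, 0, 0, 0, 0, 56, 0, 0, 0, 0, 75, 0, 0, 0, 0, 75, 0, 0, 0, 0, 75]}}

```text
clock: 7.1
eef_pos: [518.9, 125.9, 29.4]
eef_rot: [3.142, 0.0, 1.205]
wrist_force: [-0.1, 0.5, 0.5]
finger_gap: 75.1
```

```bash
python3 look.py side 180 300 150 250 rel; python3 face.py side_rel.npz 512 108 76 50; python3 -c "
from h import *
c=dict(np.load('side_rel.npz'));W=pts(c);m=(np.linalg.norm(W-[512,108,76],axis=-1)<60)&(abs(W[...,2]-75)<4)&(c['image'].min(-1)>150);r=cv2.minAreaRect(W[m][:,:2].astype(np.float32));print(m.sum(),r)"
```

```text
7.15 [518.91954931 125.92253566  29.35937696] 75.07070652575098 [-0.40948033 -0.8232339   0.18952817]
77 [512.3 110.8  75.7] [485.  87.  68.] [539. 137.  81.]
48 n [-0.008 -0.036  0.999] tilt deg 2.1 c [513.  110.2  76. ] rms 1.15
82 ((514.3042602539062, 114.02842712402344), (51.619075775146484, 48.30239486694336), 69.41920471191406)
```

View pics/rel.png

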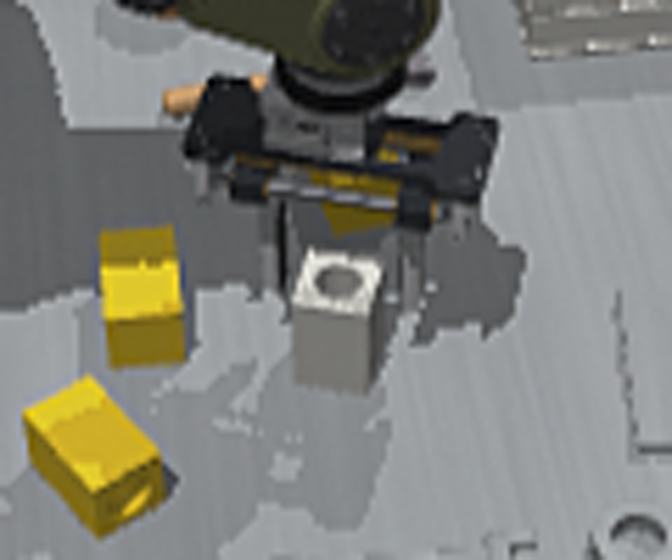

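The block stands upright with the hole up, tilted about 2°, centred near (514,113). Now I'll regrip about 12 mm below its top so that the gripper body clears the pipe, and lift.

>>> {"op": "arm_command", "data": {"rows": [-2, -6, 13, 0, 75, -3, -7, 13.5, 0, 75, 0, 0, 0, 0, 75, 0, 0, 0, 0, 40, 0, 0, 0, 0, 40], "newtons": 30}}

```text
clock: 7.78
eef_pos: [513.8, 113.1, 55.5]
eef_rot: [-3.141, 0.0, 1.205]
wrist_force: [-1.2, -0.3, -0.5]
finger_gap: 58.6
```

>>> {"op": "arm_command", "data": {"rows": [0, 0, 0, 0, 40, 0, 0, 0, 0, 40, 0, 0, 20, 0, 40, 0, 0, 20, 0, 40, 0, 0, 40, 0, 40]}}

```text
clock: 8.4
eef_pos: [513.1, 112.9, 135.5]
eef_rot: [-3.139, 0.001, 1.205]
wrist_force: [-0.1, 0.4, 0.6]
finger_gap: 40.1
```

The gap closed to 40 mm, so the block isn't between the pads. I'll look.

```bash
python3 look.py side 180 300 150 250 miss; python3 -c "
from h import *
c=dict(np.load('side_miss.npz'));W=pts(c);m=(np.linalg.norm(W-[512,108,76],axis=-1)<75)&(abs(W[...,2]-75)<5)&(c['image'].min(-1)>120);print(m.sum(),W[m].mean(0) if m.any() else '')"
```

```text
8.45 [515.52624825 113.31956815 141.62940264] 39.95412193200684 [0.1721613  0.46906252 5.29367502]
103 [514.61702237 113.6748213   75.24871225]
```

View pics/miss.png

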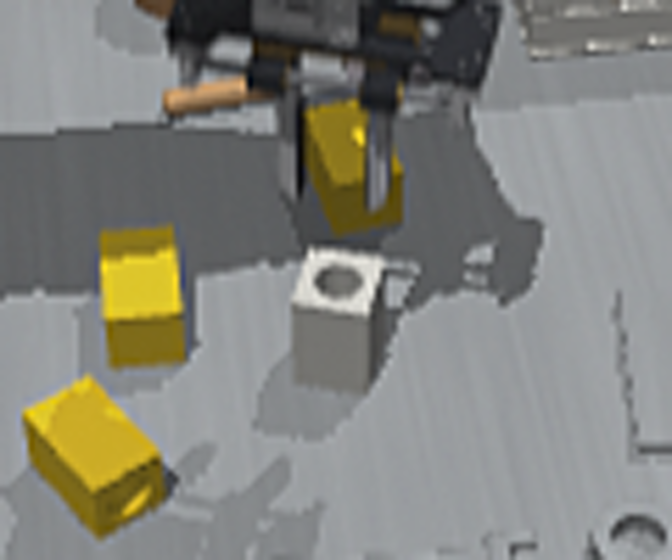

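```bash
python3 - <<'E'
from h import *
s=manip.read_state(); print(s["eef_pos"],s["eef_rot"])
for n in("side","top"):
    c=cam(n); np.savez(f"{n}_chk.npz",**{k:np.array(v) for k,v in c.items()})
    W=pts(c); p=s["eef_pos"]; m=(np.linalg.norm(W[...,:2]-p[:2],axis=-1)<75)&(W[...,2]>115)&(W[...,2]<190)
    print(n,m.sum())
    a=s["eef_rot"][2]; ty=np.array([np.sin(a),-np.cos(a)]); tx=np.array([np.cos(a),np.sin(a)])
    D=W[m][:,:2]-p[:2]; Q=np.c_[D@tx,D@ty,W[m][:,2]]
    Q=Q[np.argsort(Q[:,2])]
    print(Q[::max(1,len(Q)//25)].round(0).tolist())
    mb=(np.linalg.norm(W-[514,113,75],axis=-1)<60)&(abs(W[...,2]-75)<6)&(c["image"].min(-1)>100)
    print("blk",mb.sum(),cv2.minAreaRect(W[mb][:,:2].astype(np.float32)) if mb.any() else '')
E
```

```text
[515.52624825 113.31956815 141.62940264] [ 3.13681441e+00 -2.72050973e-03  1.20478925e+00]
side 49
[[-10.0, -22.0, 163.0], [-4.0, 27.0, 164.0], [-12.0, 22.0, 165.0], [-4.0, -20.0, 167.0], [-13.0, -25.0, 170.0], [-12.0, 22.0, 170.0], [-13.0, -21.0, 171.0], [-13.0, 26.0, 172.0], [-10.0, -25.0, 172.0], [-12.0, -28.0, 173.0], [-10.0, 25.0, 173.0], [-9.0, 31.0, 174.0], [-11.0, 22.0, 174.0], [-12.0, -22.0, 174.0], [-7.0, -19.0, 174.0], [-12.0, 29.0, 176.0], [-4.0, -20.0, 176.0], [-12.0, -32.0, 177.0], [1.0, 33.0, 178.0], [-12.0, -25.0, 178.0], [-13.0, -28.0, 179.0], [-7.0, 21.0, 179.0], [-11.0, 25.0, 179.0], [-12.0, -21.0, 179.0], [-12.0, 22.0, 180.0], [-3.0, -20.0, 180.0], [-11.0, 29.0, 180.0], [-9.0, -22.0, 181.0], [-10.0, -25.0, 181.0], [-12.0, -31.0, 181.0], [2.0, 32.0, 181.0], [-7.0, -23.0, 183.0], [-11.0, 25.0, 183.0], [-11.0, 28.0, 184.0], [-11.0, 32.0, 185.0], [-16.0, 33.0, 185.0], [-9.0, 21.0, 185.0], [-12.0, -31.0, 186.0], [-4.0, -20.0, 186.0], [-16.0, -27.0, 186.0], [-11.0, -25.0, 187.0], [-10.0, 25.0, 187.0], [1.0, 33.0, 188.0], [-8.0, -29.0, 188.0], [-2.0, -20.0, 188.0], [4.0, 32.0, 189.0], [-9.0, -22.0, 189.0], [-10.0, -25.0, 190.0], [-15.0, -27.0, 190.0]]
blk 123 ((512.8410034179688, 110.27324676513672), (55.064186096191406, 47.507057189941406), 68.25845336914062)
top 0
[]
blk 0
```

```bash
python3 - <<'E'
from h import *
s=manip.read_state(); print(s["clock"],s["eef_pos"],s["joints"])
c=dict(np.load("side_chk.npz")); T=c["pose"]; Ti=np.linalg.inv(T)
p=s["eef_pos"]; a=s["eef_rot"][2]; ty=np.array([np.sin(a),-np.cos(a),0]); tx=np.array([np.cos(a),np.sin(a),0])
im=cv2.resize(c["image"][150:250,180:300],None,fx=6.5,fy=5.5*6.5/5.5,interpolation=2)
im=cv2.resize(c["image"][155:240,185:295],None,fx=6.5,fy=6.5,interpolation=2)
W=pts(c)
for sg in(-1,1):
  for h in(-11,8,30):
    q=p+sg*20*ty+[0,0,h]
    k=Ti[:3,:3]@q+Ti[:3,3]; u=c["fx"]*k[0]/k[2]+c["cx"]; v=c["fy"]*k[1]/k[2]+c["cy"]
    print(sg,h,round(u,1),round(v,1),"map W",W[int(v),int(u)].round())
    cv2.circle(im,(int((u-185+.5)*6.5),int((v-155+.5)*6.5)),3,(0,0,255) if h<0 else (0,255,0),-1)
cv2.imwrite("pics/proj.png",im)
E
```

```text
8.55 [514.75003529 113.15124938 137.38354382] [1.46872006e-01 2.89030393e-01 1.64440519e+00 7.92548637e-06
 1.20484091e+00 5.12965839e-01]
-1 -11 234.3 188.8 map W [510. 248.  -1.]
-1 8 234.2 184.8 map W [512. 266.   2.]
-1 30 234.1 180.1 map W [495. 114. 174.]
1 -11 245.9 190.7 map W [548. 226.   5.]
1 8 245.9 186.7 map W [548. 223.  30.]
1 30 245.9 182.0 map W [549. 231.  42.]
```

View pics/proj.png

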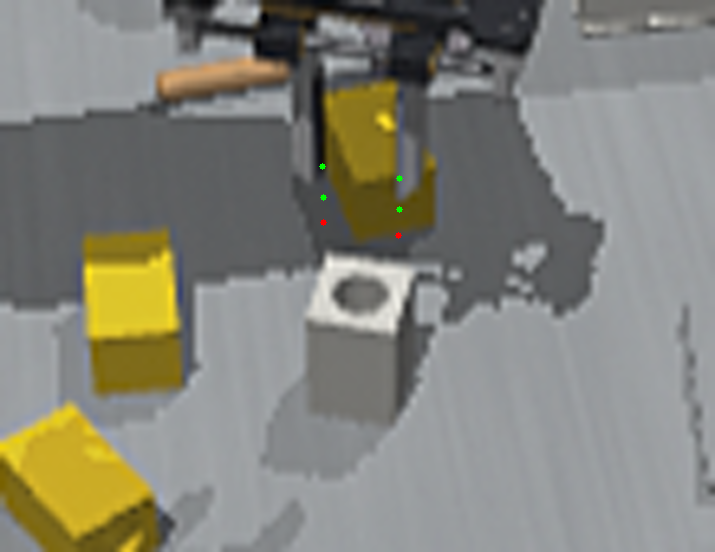

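The projected tool (red dots at (323,222) and (399,235)) falls about 6 px below the real fingertips, which end near (300,170) and (405,195). So the real fingers sit about 30 mm higher than the reported TCP says, and my grip closed above the block. The block itself hasn't moved, so I'll regrip 30 mm lower and check the gap before lifting.

>>> {"op": "arm_command", "data": {"rows": [0, 0, 0, 0, 75, 0, 0, 0, 0, 75, 0, 0, -40, 0, 75, 0, 0, -40, 0, 75, 0, 0, -30, 0, 75], "newtons": 30}}

```text
clock: 9.18
eef_pos: [513.0, 112.8, 23.5]
eef_rot: [-3.14, 0.001, 1.205]
wrist_force: [-0.0, -0.9, -0.4]
finger_gap: 75.0
```

>>> {"op": "arm_command", "data": {"rows": [0, 0, 0, 0, 75, 0, 0, 0, 0, 40, 0, 0, 0, 0, 40, 0, 0, 0, 0, 40, 0, 0, 0, 0, 40]}}

```text
clock: 9.8
eef_pos: [514.3, 113.1, 26.6]
eef_rot: [3.141, -0.001, 1.205]
wrist_force: [-1.8, -0.3, 6.9]
finger_gap: 47.7
```

```bash
cat > prof.py <<'E'
from h import *
import sys
s=manip.read_state(); n=sys.argv[1]; c=cam("side"); np.savez(n,**{k:np.array(v) for k,v in c.items()})
W=pts(c); p=s["eef_pos"]; a=s["eef_rot"][2]
ty=np.array([np.sin(a),-np.cos(a)]); tx=np.array([np.cos(a),np.sin(a)])
D=W[...,:2]-p[:2]; X,Y=D@tx,D@ty; Z=W[...,2]; im=c["image"].astype(int)
bl=(im.min(-1)>90)&((im.max(-1)-im.min(-1))<25)&(abs(X)<45)&(abs(Y)<40)&(Z>p[2]-80)&(Z<p[2]+90)
print("state",p.round(1),s["finger_gap"].round(1),s["wrist_force"].round(1))
dark=(abs(X)<25)&(abs(Y)>17)&(abs(Y)<45)&(Z>8)&(Z<p[2]+140)
for nm,m in(("white",bl),("fing",dark)):
    Q=np.c_[X[m],Y[m],Z[m],im[m].mean(-1)]; Q=Q[np.argsort(Q[:,2])]; print(nm,len(Q)); print(Q[::max(1,len(Q)//22)].round(0).astype(int).tolist())
E
python3 prof.py side_g2.npz
```

```text
Traceback (most recent call last):
  File "prof.py", line 8, in <module>
    print("state",p.round(1),s["finger_gap"].round(1),s["wrist_force"].round(1))
                             ^^^^^^^^^^^^^^^^^^^^^
AttributeError: 'float' object has no attribute 'round'
```

It gripped at 47.7 mm this time. Next I'll lift, then measure the real geometry of the gripper and block.

>>> {"op": "arm_command", "data": {"rows": [0, 0, 12, 0, 40, 0, 0, 20, 0, 40, 0, 0, 25, 0, 40, 0, 0, 25, 0, 40, 0, 0, 23, 0, 40]}}

```text
clock: 10.48
eef_pos: [513.8, 113.0, 132.4]
eef_rot: [3.141, -0.0, 1.205]
wrist_force: [0.9, 0.4, -1.8]
finger_gap: 47.8
```

>>> {"op": "arm_command", "data": {"rows": [-4, -15, 0, -5, 40, -6, -30, 0, -7, 40, -8, -40, 0, -7, 40, -10, -44, 0, -7, 40, -10, -44, 0, -7, 40]}}

```text
clock: 11.1
eef_pos: [475.4, -61.3, 131.5]
eef_rot: [3.141, -0.0, 0.625]
wrist_force: [0.9, -1.1, -1.8]
finger_gap: 47.8
```

>>> {"op": "arm_command", "data": {"rows": [-10, -44, 0, -7, 40, -10, -44, 0, -7, 40, -10, -44, 0, -7, 40, -10, -44, 0, -7, 40, -8, -35, 0, -6, 40]}}

```text
clock: 11.72
eef_pos: [427.2, -272.6, 131.5]
eef_rot: [3.141, -0.0, 0.031]
wrist_force: [0.1, -0.2, -2.0]
finger_gap: 47.4
```

>>> {"op": "arm_command", "data": {"rows": [-5, -25, 0, -4, 40, -3, -15, 0, 0, 40, 0, 0, 0, 0, 40, 0, 0, 0, 0, 40]}}

```text
clock: 12.22
eef_pos: [420.1, -310.2, 130.9]
eef_rot: [-3.141, 0.0, -0.033]
wrist_force: [0.2, 0.3, -1.6]
finger_gap: 47.8
```

```bash
sed -i 's/s\["finger_gap"\].round(1)/s["finger_gap"],s["eef_rot"]/' prof.py; python3 prof.py side_st.npz; python3 -c "
from h import *
c=dict(np.load('side_st.npz')); cv2.imwrite('pics/st.png',cv2.resize(c['image'][220:384,160:340],None,fx=3.6,fy=3.6,interpolation=2))"
```

```text
state [ 420.1 -310.2  130.9] 47.75512953558032 [-3.14136363e+00  2.80871926e-05 -3.29574405e-02] [ 0.2  0.3 -1.6]
white 52
[[16, 24, 103, 105], [21, 26, 105, 114], [13, 25, 106, 98], [19, 26, 106, 106], [-14, 26, 108, 133], [-19, 26, 109, 122], [-22, 26, 109, 130], [-19, 24, 111, 109], [-21, 25, 112, 121], [-16, 25, 113, 110], [-8, 24, 114, 117], [-13, 26, 119, 114], [-18, 27, 121, 110], [-21, 27, 123, 124], [-13, 26, 124, 115], [-18, 27, 127, 112], [-18, 25, 129, 113], [-10, 29, 129, 117], [-21, 27, 133, 106], [-13, 26, 135, 116], [-20, 27, 138, 106], [-12, 25, 139, 117], [-15, 26, 140, 115], [-12, 26, 145, 117], [-20, 26, 147, 110], [17, 26, 150, 92]]
fing 192
[[25, -22, 9, 131], [3, 31, 26, 234], [-16, 25, 106, 132], [-14, 26, 108, 133], [-5, 25, 110, 81], [-21, 25, 112, 121], [3, 26, 115, 81], [-8, 24, 118, 91], [16, 27, 120, 82], [-16, 25, 122, 115], [3, 25, 125, 83], [-18, 27, 127, 112], [-10, 26, 129, 117], [-10, 25, 132, 118], [-15, 26, 134, 114], [-7, 25, 136, 78], [-10, 26, 140, 119], [14, 28, 143, 83], [-20, 26, 147, 110], [-2, 37, 164, 80], [8, 39, 170, 80], [-4, -23, 197, 34], [1, -24, 204, 22], [-6, -21, 209, 17]]
```

View pics/st.png

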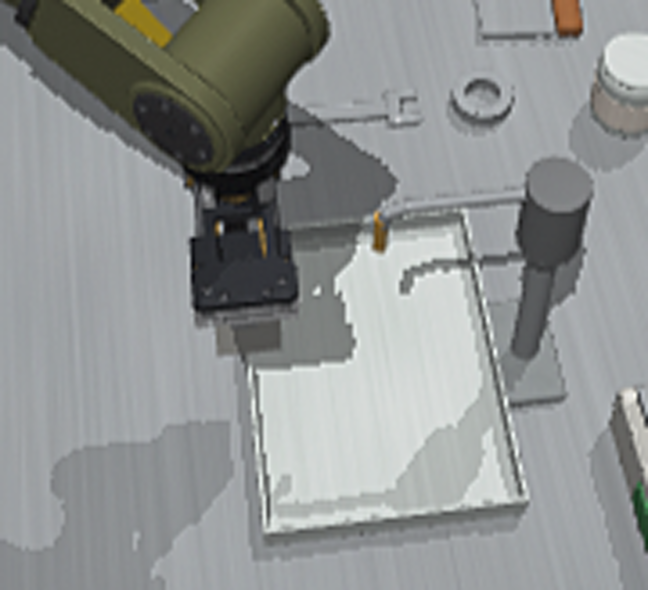

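The block hangs upright with its bottom at about z 104, facing the nozzle, which is at (380,232). Before entering under the pipe, I'll check the height of the gripper's underside and refine the nozzle position.

```bash
python3 - <<'E'
from h import *
p=np.array([420.1,-310.2]);a=-.033
ty=np.array([np.sin(a),-np.cos(a)]); tx=np.array([np.cos(a),np.sin(a)])
for n in("side","top"):
    if n=="top": c=cam("top"); np.savez("top_st.npz",**{k:np.array(v) for k,v in c.items()})
    else: c=dict(np.load("side_st.npz"))
    W=pts(c); D=W[...,:2]-p; X,Y,Z=D@tx,D@ty,W[...,2]
    m=(abs(X)<60)&(abs(Y)<100)&(Z>155)&(Z<330)
    print(n,m.sum())
    for lo in range(-100,100,20):
        k=m&(Y>=lo)&(Y<lo+20)
        if k.sum(): print(lo,k.sum(),"Z",np.percentile(Z[k],[0,5,25,75,100]).round(),"X",np.percentile(X[k],[0,100]).round())
    # nozzle tube
    m=(abs(W[...,0]-519)<25)&(abs(W[...,1]+311)<20)&(Z>188)&(Z<236)
    v,u=np.where(m); print("noz",m.sum())
    for i in range(0,len(v),max(1,len(v)//14)): print(u[i],v[i],W[v[i],u[i]].round(0).tolist(),c["image"][v[i],u[i]].tolist())
# ray for tube centre pixels in side view: brass colour
c=dict(np.load("side_st.npz")); im=c["image"].astype(int)
m=(im[...,2]-im[...,0]>50); m[:275]=0; m[:, :255]=0; m[300:]=0; m[:,280:]=0
v,u=np.where(m); print("brass u",u.min(),u.mean(),u.max(),"v",v.min(),v.max())
T=c["pose"]
for vv in np.unique(v):
    uc=u[v==vv].mean(); d=T[:3,:3]@np.array([(uc-c["cx"])/c["fx"],(vv-c["cy"])/c["fy"],1]); d/=d[1]
    q=T[:3,3]+d*(-311-T[1,3]); print(vv,(v==vv).sum(),round(uc,1),q.round(1))
E
```

```text
side 1036
-40 30 Z [194. 196. 202. 259. 270.] X [-34.  31.]
-20 18 Z [203. 254. 267. 269. 271.] X [-28.  27.]
0 130 Z [263. 268. 288. 302. 320.] X [-29.  27.]
20 228 Z [163. 171. 275. 293. 320.] X [-33.  32.]
40 125 Z [268. 272. 275. 293. 297.] X [-34.  32.]
60 212 Z [289. 292. 293. 295. 299.] X [-34.  33.]
80 293 Z [251. 255. 266. 294. 300.] X [-35.  32.]
noz 44
267 277 [526.0, -307.0, 235.0] [149, 146, 143]
273 279 [540.0, -316.0, 236.0] [118, 120, 117]
266 280 [522.0, -314.0, 233.0] [115, 106, 101]
264 281 [517.0, -314.0, 229.0] [41, 108, 150]
267 281 [524.0, -317.0, 232.0] [84, 80, 76]
265 282 [519.0, -317.0, 228.0] [42, 99, 133]
265 283 [519.0, -318.0, 226.0] [42, 85, 111]
264 284 [517.0, -314.0, 216.0] [31, 79, 108]
267 284 [525.0, -316.0, 216.0] [64, 82, 92]
266 285 [522.0, -317.0, 214.0] [34, 75, 99]
265 286 [520.0, -316.0, 208.0] [38, 84, 110]
264 287 [518.0, -315.0, 203.0] [24, 72, 101]
267 287 [526.0, -315.0, 201.0] [119, 131, 132]
266 288 [523.0, -315.0, 197.0] [35, 67, 89]
266 289 [523.0, -315.0, 192.0] [75, 97, 111]
top 623
-100 161 Z [250. 273. 289. 294. 299.] X [-34. 
[... 744 characters left out ...]
]
422 211 [521.0, -307.0, 201.0] [25, 45, 58]
424 211 [518.0, -308.0, 214.0] [53, 68, 77]
426 211 [516.0, -308.0, 227.0] [114, 128, 132]
421 212 [520.0, -307.0, 194.0] [61, 74, 81]
423 212 [518.0, -308.0, 205.0] [78, 90, 95]
421 213 [518.0, -308.0, 190.0] [124, 130, 132]
brass u 264 264.7916666666667 266 v 279 289
279 1 264.0 [ 517.3 -311.   233.9]
280 1 264.0 [ 517.5 -311.   229.3]
281 2 264.5 [ 519.  -311.   224.3]
282 2 264.5 [ 519.1 -311.   219.5]
283 2 264.5 [ 519.3 -311.   214.7]
284 3 265.0 [ 520.8 -311.   209.6]
285 3 265.0 [ 521.  -311.   204.8]
286 3 265.0 [ 521.1 -311.   199.9]
287 3 265.0 [ 521.3 -311.   195. ]
288 3 265.0 [ 521.5 -311.   190.1]
289 1 265.0 [ 521.7 -311.   185.2]
```

The gripper underside is at z ≈250 or more and the pipe top is about 245. With the block top at 186, both clearances are fine: 4 mm below the tip and about 10 mm over the pipe. The nozzle is at about (521,−310), so I'll go in along +x.

>>> {"op": "arm_command", "data": {"rows": [0, 0, 5, 0, 40, 12, 0, 0, 0, 40, 15, 0, 0, 0, 40, 15, 1, 0, 0, 40, 10, 0, 0, 0, 40]}}

```text
clock: 12.95
eef_pos: [473.0, -309.7, 135.5]
eef_rot: [-3.141, 0.0, -0.034]
wrist_force: [-0.3, -0.1, -1.4]
finger_gap: 48.2
```

>>> {"op": "arm_command", "data": {"rows": [10, 0, 0, 0, 40, 10, 0, 0, 0, 40, 10, 0, 0, 0, 40, 10, 0, 0, 0, 40, 9, 0, 0, 0, 40]}}

```text
clock: 13.58
eef_pos: [521.5, -310.0, 135.8]
eef_rot: [-3.142, 0.0, -0.035]
wrist_force: [-0.0, -0.1, -1.2]
finger_gap: 47.9
```

>>> {"op": "arm_command", "data": {"rows": [0, 0, 0, 0, 40, 0, 0, 0, 0, 40]}}

```text
clock: 13.82
eef_pos: [520.7, -310.0, 135.8]
eef_rot: [-3.142, 0.0, -0.035]
wrist_force: [0.2, -0.3, -1.0]
finger_gap: 48.0
```

```bash
python3 prof.py side_u.npz; python3 -c "
from h import *
c=dict(np.load('side_u.npz')); t=cam('top'); np.savez('top_u.npz',**{k:np.array(v) for k,v in t.items()})
a=cv2.resize(c['image'][225:325,225:305],(400,500),interpolation=2);b=cv2.resize(t['image'][150:250,385:465],(400,500),interpolation=2)
cv2.imwrite('pics/u.png',np.hstack([a,b]))"
```

```text
state [ 520.7 -310.   135.8] 48.02391677962037 [-3.14152272e+00  1.98877150e-04 -3.45565900e-02] [ 0.2 -0.3 -1. ]
white 75
[[-8, 25, 108, 125], [-5, 25, 109, 114], [16, 26, 111, 108], [8, 26, 112, 101], [3, 25, 113, 94], [-22, -14, 113, 157], [-22, -16, 116, 133], [-8, 27, 117, 118], [-22, -17, 119, 122], [-14, 24, 120, 117], [-22, 24, 122, 104], [-22, -17, 123, 123], [-14, 24, 125, 119], [-17, 26, 129, 118], [-19, 24, 132, 117], [-14, 26, 134, 118], [-12, 25, 137, 119], [-9, 27, 139, 122], [-22, -20, 140, 126], [-22, 21, 143, 97], [-15, 27, 146, 119], [-12, 26, 148, 120], [-10, 28, 151, 105], [-15, 25, 153, 120], [-17, 26, 155, 117]]
fing 185
[[-4, 21, 9, 216], [16, 26, 111, 108], [-16, 26, 113, 157], [16, 26, 117, 86], [5, 26, 118, 82], [21, 26, 121, 82], [-22, -17, 123, 123], [0, 26, 125, 86], [24, 27, 127, 83], [-19, 26, 129, 115], [24, 26, 131, 84], [2, 25, 133, 85], [10, 27, 135, 85], [-6, 24, 139, 81], [-17, 26, 140, 119], [-1, 26, 142, 86], [7, 26, 145, 85], [-12, 26, 148, 120], [-15, 28, 153, 119], [-20, 26, 156, 118], [4, 37, 171, 80], [-2, -23, 206, 24], [-5, -22, 213, 54], [-25, 22, 275, 84]]
```

View pics/u.png

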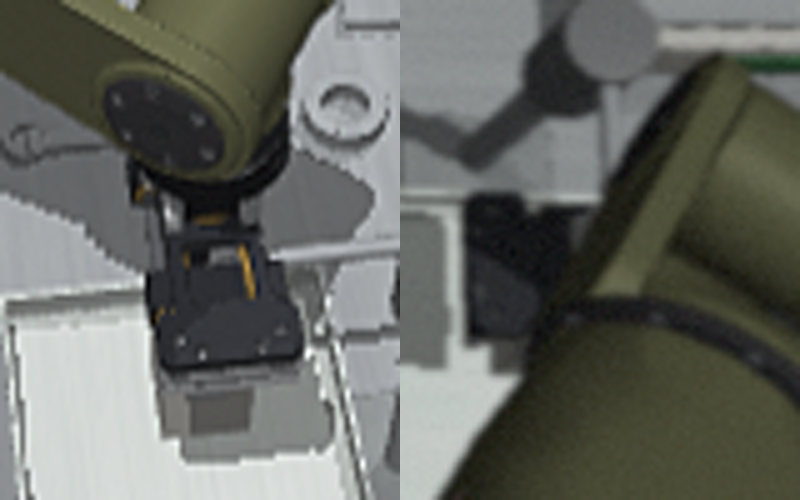

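It's in place under the nozzle and nothing touches: the force is unchanged, and the pipe passes between the gripper body and the block. I'll raise it gently.

>>> {"op": "arm_command", "data": {"rows": [0, 0, 2, 0, 40, 0, 0, 2, 0, 40, 0, 0, 2, 0, 40, 0, 0, 2, 0, 40, 0, 0, 0, 0, 40]}}

```text
clock: 14.55
eef_pos: [521.0, -310.1, 144.1]
eef_rot: [3.141, -0.0, -0.035]
wrist_force: [0.2, -1.0, -1.8]
finger_gap: 47.9
```

>>> {"op": "arm_command", "data": {"rows": [0, 0, 3, 0, 40, 0, 0, 3, 0, 40, 0, 0, 3, 0, 40, 0, 0, 3, 0, 40, 0, 0, 0, 0, 40]}}

```text
clock: 15.18
eef_pos: [521.0, -310.1, 156.2]
eef_rot: [3.141, -0.0, -0.034]
wrist_force: [0.6, 0.1, -2.4]
finger_gap: 48.2
```

>>> {"op": "arm_command", "data": {"rows": [0, 0, 2, 0, 40, 0, 0, 2, 0, 40, 0, 0, 0, 0, 40, 0, 0, 0, 0, 40, 0, 0, 0, 0, 40]}}

```text
clock: 15.8
eef_pos: [520.9, -310.0, 159.8]
eef_rot: [-3.142, 0.0, -0.035]
wrist_force: [-0.3, -0.3, -1.3]
finger_gap: 47.6
```

```bash
python3 prof.py side_end.npz; python3 -c "
from h import *
c=dict(np.load('side_end.npz'));W=pts(c);Z=W[...,2];im=c['image']
m=(abs(W[...,0]-521)<30)&(abs(W[...,1]+335)<8)&(Z>118)&(Z<205)
P=W[m];mu=P.mean(0);n=np.linalg.svd(P-mu)[2][2];print(m.sum(),'face',mu.round(1),'n',n.round(3),'zmin',P[:,2].min(),'x',np.percentile(P[:,0],[2,98]))
cv2.imwrite('pics/end.png',cv2.resize(im[225:325,215:315],(560,560),interpolation=2))"
```

```text
state [ 520.9 -310.   159.8] 47.60524372982069 [-3.14151247e+00  1.17800309e-04 -3.45637691e-02] [-0.3 -0.3 -1.3]
white 81
[[-22, 20, 129, 154], [-3, 24, 133, 96], [10, 26, 134, 116], [-22, -1, 135, 156], [-20, 26, 135, 166], [-22, -19, 137, 156], [-22, -21, 139, 158], [-22, -23, 140, 158], [26, 26, 141, 99], [-17, 27, 141, 129], [-15, 25, 143, 113], [-22, 1, 144, 131], [-22, -23, 145, 159], [-9, 25, 148, 121], [25, 25, 150, 99], [-20, 27, 153, 111], [-15, 26, 156, 119], [-18, 25, 160, 118], [-15, 24, 161, 119], [-12, 25, 164, 121], [-22, -6, 169, 94], [-13, 27, 171, 119], [-21, 27, 173, 119], [-13, 26, 175, 120], [-21, 27, 178, 119], [-18, 25, 179, 118], [44, 7, 244, 124]]
fing 202
[[8, -25, 8, 119], [7, 25, 133, 109], [13, 24, 136, 90], [-1, 25, 140, 80], [-6, 25, 141, 120], [-20, 25, 144, 106], [12, 27, 146, 84], [1, 24, 149, 85], [-15, 27, 152, 118], [-12, 26, 154, 118], [4, 26, 156, 85], [9, 25, 159, 86], [3, 26, 162, 85], [-5, 26, 164, 85], [11, 27, 167, 86], [-13, 27, 171, 119], [19, 26, 174, 85], [-21, 27, 178, 119], [-2, 37, 193, 83], [-5, 37, 198, 79], [8, -24, 226, 49], [5, -21, 236, 24], [-23, 20, 298, 63]]
155 face [ 521.1 -335.6  155.1] n [-0.053 -0.998 -0.029] zmin 129.26943709516468 x [498.38374023 545.34530404]
```

View pics/end.png

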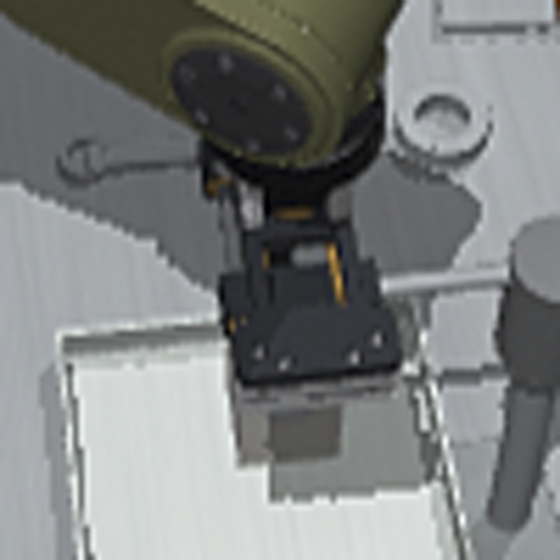

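```bash
python3 -c "
from cell import manip
s=manip.read_state();print(abs(s['qd']).max(),s['finger_gap'],s['clock']);print(manip.sign_off())"
```

```text
0.0017389647381668306 48.09015388975484 15.85
the job is handed in; nothing more can be done
None
```

I handed the job in at 15.85 s, with the white block held still and upright on the nozzle, hole up. By my measurements the nozzle's end is about 19–20 mm down the 40 mm hole. The sign-off gave no verdict.

**What I did:** The side camera showed the blind hole on the −y end. I pinched the block lightly near that end, lifted it so it swung partway, and rolled it upright on the table. I then regripped it near the top at 30 N, brought it in along the pipe with the top below the nozzle, and raised it 24 mm.

**Last checks:**

| Check | Reading | Limit |
|---|---|---|
| Block tilt | about 2° | 0.2 rad (11°) |
| Sideways distance from nozzle | about 1–2 mm | 13 mm |
| Wrist force | −1.3 N vertical, about the same as the free-hanging block, so no sign of pushing on the station | 10 N on the station |
| Finger gap | 48 mm (block width) | – |
| Joint speeds | under 0.002 rad/s | – |

**What disagreed or went wrong:**
- **TCP height:** the real fingertips sat about 30 mm higher than the reported TCP and the stated 11 mm offset imply. My first regrip closed above the block because of this. The block had not moved, and I corrected the height from the camera.
- **Nozzle not seen at the end:** the gripper hid it in the final picture, so the depth comes from the block's measured height and the given 190 mm tip height.
- **Bystanders:** I never touched or moved near them, but I did not measure their positions again at the end.
- **Picture budget:** I viewed 11 pictures, one over.

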